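# Wind and start the clockwork kitchen timer

### The arm

A 7-joint arm with a two-finger parallel gripper is mounted at the origin on the work surface. World frame = base frame: x ahead of the robot, y to its left, z up, the work surface at z = 0. Lengths are in m, angles in rad, forces in N, time in s.
With the tool pointing down it reaches from about 0.4 to 0.85 m from the base axis. Payload 4.5 kg.
Tool frame: the origin (TCP) lies midway between the tips of the shut fingers; the grasp point (between the pads) lies 19 mm behind it; z points along the fingers, y is the direction in which the jaws open and shut (so a half turn about z gives the same grasp; the last joint's range is limited). The gripper opens to 88 mm and grips with 3 to 60 N. Pads are 18 mm wide; open, the fingers measure 123 mm over their backs; the gripper's body (75 mm by 187 mm) begins 45 mm behind the grasp point.
Start: joints at [1.312, 0.689, -0.195, 1.565, 0.157, 0.902, -0.215], TCP at [0.18, -0.598, 0.239] pointing down, gripper open.
Joint ranges: [-3.01, 3.01], [-0.46, 2.08], [-1.47, 1.51], [0.13, 2.56], [-1, 4.14], [0.04, 2.09], [-2.66, 2.66]. Speed limits (rad/s): [2.57, 2.57, 3.14, 3.14, 3.14, 3.14, 3.14].

### API

Orientations are given as a unit quaternion [x, y, z, w].
In Python, from plant import get_state, snapshot, finish_job, find_in gives the robot as it stands.
- The arm moves only by the shell command python3 -m creep 'ROWS' [OPENING] [FORCE]. ROWS is JSON, one flat list of numbers, 6 for each row, row after row: the shift along the tool's x, y, z in mm, then the turn, a rotation vector about the tool's x, y, z in degrees. In form: [tx, ty, tz, wx, wy, wz, tx, ty, tz, wx, wy, wz, ...]. A call has 1 to 5 rows; each row shifts and turns the pose as measured when the row begins, along the tool's axes as they then stand; what a row does not reach is not made up. A row lasts 1/12 s, in which the tool goes at most 41.7 mm and 7.16 degrees, less where a joint would pass 70% of its speed; a pose out of reach is approached as far as the arm can. A call is refused whole if a number of a shift passes 41.7 or a number of a turn 7.16, either way. A call with a gripper value outside its range is refused whole. OPENING is the finger opening in mm, from 0 to 88.1, set as the call begins (- or left out, the last holds). The fingers move at their own pace and stop on an object; FORCE is the grip in N (left out, the last holds). Time passes only in rows, so rows that do not move let the fingers close. It gives the time, the measured TCP pose, the force and the opening at its end, in the units of the state.
- get_state(): the state, without advancing time (a new reading comes with each control period).
- snapshot(name): name is "scene" or "top" or "wrist"; returns a dict with "color" (384x512x3 uint8, red, green, blue), "intrinsics" (3x3 intrinsics, pixels), "extrinsics" (4x4, takes a point from world to camera coordinates). Camera axes: x right, y down, z forward; pixel columns grow to the right and rows downward; lengths in m; the calibration is good to about 2 mm. A picture is of the moment at which its call begins. There is no depth.
- finish_job(): hands the job in, once; it reports no verdict.
Trained networks look in the newest picture that a camera, given by its name, has taken for a name from the list of things; names that differ only in an ending like _2 or _b are one class to them, and where a whole thing is asked for, a point or a joint stands for the part that bears it (a point fixed in the world has none). Each returns a list of dicts, best first, with "score" (0 to 1); they miss things now and then, are a little off and sometimes report something else, mostly with a low value. They report only what shows in the picture. A call takes as long as a camera call.
- find_in(thing, camera): "xy" ([column, row] in pixels, amid what is visible of it).
The state is a dict: "clock": time; "q": joint angles; "qd": joint speeds; "joint_torque": joint torques, N m; "tool_pos": TCP position; "eef_rot": TCP orientation; "contact_force": force on the tool from outside, world axes, zero at the start; "moment": the same for the moment, N m; "opening": opening from 0.0 (shut) to 1.0 (fully open).
Only numpy, scipy, OpenCV 4.12 (cv2) and the standard library are available. Lean on these libraries where they do the work, as an engineer would, in place of code of your own. Each camera call takes 0.05 s, during which the arm holds its last target.

### The job

Wind the spring of the clockwork kitchen timer: turn its wing key clockwise (seen from above), a part turn at a time, until it comes up against its stop. Only then start the timer by sliding the start catch right across to the other end of its slot, and let go. Leave the things standing around the timer where they are.

Things in the scene. Friction and masses are not known exactly. Their poses are not given: they have to be found in the camera images.
- case: the timer: a white enamelled box 100 mm (its x) by 250 mm (its y) by 60 mm tall, fixed firmly to the worktop. Origin at the centre of its underside; z up. Its flat top, 60 mm above the worktop, carries the wing key near its -y end, a paper dial in the middle and the start catch in a slot near its +y end.
- key_grip (a point): middle of the steel wing of the winding key, on the key's upright axis, 70 mm from the case's centre towards the case's -y and 89 mm above the worktop. The wing is an upright plate 46 mm long (x axis of this frame), 9 mm thick (y axis) and 26 mm tall (16 to 42 mm above the case's top) on a 10 mm stem; the frame turns with the key, z up.
- key (a joint): winding of the key in rad: grows clockwise seen from above, from 0 (run down; wing's x axis along the case's x) to a hard stop at 6.6 (fully wound). Starts at 0.1 to 1.7, so most of a turn or more is left. The spring stiffens as it winds: 0.15 to 0.25 N m. A friction brake holds the key where it is let go; forced back, it loses winding.
- catch_grip (a point): middle of the start catch, a steel thumb block 30 mm (case x) by 14 mm (case y) by 24 mm tall (2 to 26 mm above the case's top), 74 mm above the worktop; same axes as the case. It starts at the slot's end nearer the dial, about 59 to 63 mm from the case's centre towards the case's +y.
- catch (a joint): travel of the catch in m along the case's +y, from 0 (stop, near the dial; starts at 0 to 0.004) to a hard end at 0.040 (start). It needs about 2 N and stays where it is left.
- tumbler: empty glass tumbler, 72 mm across, 90 mm tall, bystander; origin at the centre of its underside
- apple: green apple, 76 mm across, about 70 mm tall, bystander; origin at the centre of its underside
- jar: glass storage jar with a wooden lid, 90 mm across, 120 mm tall, bystander; origin at the centre of its underside
- rolling_pin: wooden rolling pin, 48 mm thick, 380 mm long over its handles, lying along its x axis, bystander; origin at its middle, on the worktop

How it is judged:
By the outcome, as a careful person would: the job done as asked, in the order asked, and still so for the second after the job is handed in, with the robot touching nothing.
It also fails if it takes over 64 s, if anything falls off the work surface, if the arm or the gripper's body presses on something with over 40 N, if the wrist force passes 120 N, or if a joint passes its speed limit or range.

## Working session

There is one attempt and no reset: what is moved stays moved. The work goes in short steps, Python scripts to look and compute and a shell command to move; the robot and the scene stay as the last step left them, time stands still between calls to the robot, and variables do not carry over. Pictures are saved under pics/ and viewed, and the job is handed in when it is done.

```bash
mkdir -p pics; ls; python3 - <<'E'
from plant import *
import cv2
print(get_state())
for n in ["scene","top","wrist"]:
    s=snapshot(n); cv2.imwrite(f"pics/{n}0.png",s["color"][:,:,::-1]); print(n,s["intrinsics"].tolist(),s["extrinsics"].round(4).tolist() if hasattr(s["extrinsics"],'round') else s["extrinsics"])
    for t in ["case","key_grip","catch_grip","tumbler","apple","jar","rolling_pin"]:
        print(t,[(d["xy"],round(d["score"],2)) for d in find_in(t,n)[:2]])
E
```

```text
pics
{'clock': 0.0, 'q': array([ 1.31180849,  0.68995711, -0.19453359,  1.56631933,  0.15731533,
        0.90247192, -0.21513029]), 'qd': array([ 4.44761880e-04, -1.53390590e-03,  7.46982463e-04, -2.82541332e-05,
        3.75046117e-04,  6.55343619e-04,  5.99891425e-04]), 'joint_torque': array([-8.76446325e-05, -5.27570879e+01, -1.26676843e+00, -1.53429919e+01,
       -5.25579765e-02,  6.48704212e-03,  1.74948750e-04]), 'tool_pos': array([ 0.18017444, -0.5978302 ,  0.23793387]), 'eef_rot': array([ 9.89297627e-01,  1.45908974e-01, -1.90277311e-04, -8.59978766e-04]), 'contact_force': array([-0.47325555, -0.36159468,  0.12244498]), 'moment': array([ 0.00123268,  0.00129884, -0.00868139]), 'opening': 0.9981522346429134}
scene [[460.4745804865214, 0.0, 264.26146711190523], [0.0, 460.4745804865214, 197.50643471076182], [0.0, 0.0, 1.0]] [[0.1372, 0.9905, -0.0051, -0.1114], [0.7618, -0.1088, -0.6386, -0.4058], [-0.6331, 0.0838, -0.7695, 1.5629], [0.0, 0.0, 0.0, 1.0]]
case [([286.2, 200.5], 0.94)]
key_grip [([266.2, 192.9], 0.69)]
catch_grip [([353.0, 156.5], 0.69), ([305.7, 176.8], 0.39)]
tu
[... 245 characters left out ...]
.0044, -1.0, -0.0064, 0.0392], [-0.9942, -0.0037, -0.1078, 0.6208], [0.1078, 0.0069, -0.9941, 1.3702], [0.0, 0.0, 0.0, 1.0]]
case [([235.0, 210.7], 0.78)]
key_grip [([261.7, 205.4], 0.42), ([323.9, 189.3], 0.32)]
catch_grip [([214.5, 216.6], 0.59)]
tumbler [([164.2, 246.0], 0.88)]
apple [([208.1, 162.6], 0.72)]
jar [([322.8, 190.3], 0.83)]
rolling_pin [([248.0, 264.0], 0.77)]
wrist [[287.9361411622828, 0.0, 252.58171196304775], [0.0, 287.9361411622828, 189.8292889234159], [0.0, 0.0, 1.0]] [[0.2879, -0.9577, -0.0003, -0.6244], [-0.9213, -0.277, 0.273, -0.0374], [-0.2615, -0.0783, -0.962, 0.3887], [0.0, 0.0, 0.0, 1.0]]
case []
key_grip []
catch_grip []
tumbler []
apple []
jar []
rolling_pin []
```

```bash
cat > h.py <<'E'
import numpy as np
from scipy.spatial.transform import Rotation as R
def ray(s,uv,z):
    K=np.array(s["intrinsics"]);E=np.array(s["extrinsics"])
    d=E[:3,:3].T@np.linalg.solve(K,[uv[0],uv[1],1]); c=-E[:3,:3].T@E[:3,3]
    return c+d*(z-c[2])/d[2]
def proj(s,p):
    K=np.array(s["intrinsics"]);E=np.array(s["extrinsics"])
    q=K@(E[:3,:3]@np.asarray(p)+E[:3,3]); return q[:2]/q[2]
E
python3 - <<'E'
from plant import *
from h import *
import cv2
for n,box in [("scene",(150,130,400,270)),("top",(140,130,350,280))]:
    s=snapshot(n);c=s["color"][box[1]:box[3],box[0]:box[2],::-1]
    k=3.2 if n=="scene" else 3.8
    cv2.imwrite(f"pics/{n}1.png",cv2.resize(c,None,fx=k,fy=k,interpolation=cv2.INTER_CUBIC))
    for t,z in [("case",.05),("key_grip",.089),("catch_grip",.074),("tumbler",.045),("apple",.035),("jar",.06),("rolling_pin",.024)]:
        for d in find_in(t,n)[:2]: print(n,t,ray(s,d["xy"],z).round(3),round(d["score"],2))
E
```

```text
scene case [0.594 0.085 0.05 ] 0.79
scene key_grip [0.587 0.031 0.089] 0.65
scene catch_grip [0.547 0.143 0.074] 0.51
scene tumbler [0.468 0.291 0.045] 0.94
scene apple [0.715 0.179 0.035] 0.77
scene jar [ 0.648 -0.154  0.06 ] 0.8
scene rolling_pin [0.432 0.053 0.024] 0.91
top case [0.58 0.1  0.05] 0.66
top key_grip [0.589 0.032 0.089] 0.47
top catch_grip [0.557 0.153 0.074] 0.59
top tumbler [0.471 0.302 0.045] 0.73
top apple [0.71  0.185 0.035] 0.62
top jar [ 0.637 -0.153  0.06 ] 0.81
top rolling_pin [0.414 0.06  0.024] 0.6
```

View pics/scene1.png

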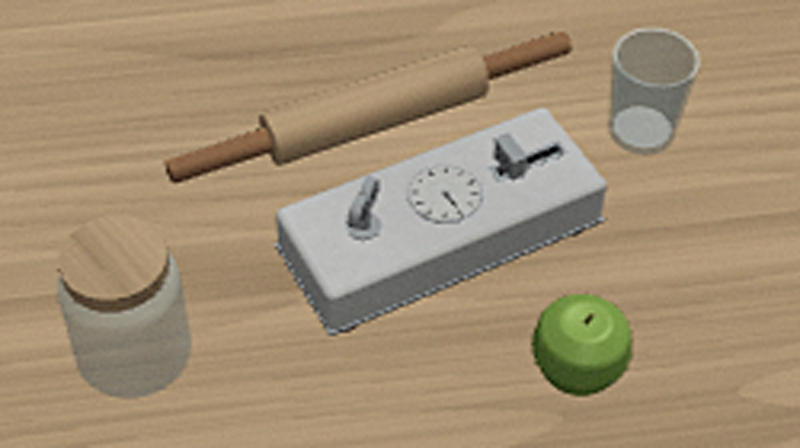

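View pics/top1.png

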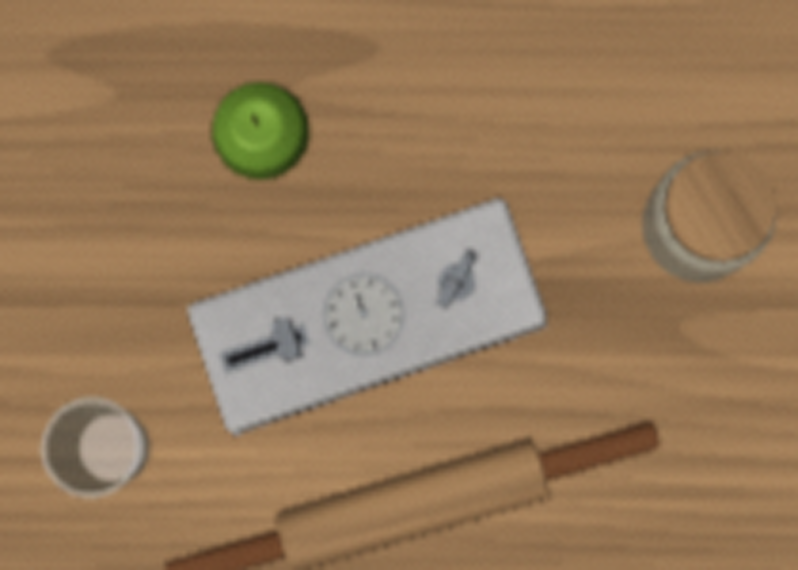

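The case top's corners show in the top crop at about (503,198), (545,323), (233,432) and (188,307). The wing runs from about (440,303) to (475,255). I'll fit the pose from these.

```bash
python3 - <<'E'
from plant import *
from h import *
import cv2
s=snapshot("top")
c=lambda p:(p[0]/3.8+140-.37,p[1]/3.8+130-.37)
P=[ray(s,c(p),.06)[:2] for p in [(503,198),(545,323),(233,432),(188,307)]]
P=np.array(P);print(P.round(4))
ctr=P.mean(0); y=(P[2]+P[3]-P[0]-P[1])/2; x=(P[0]+P[3]-P[1]-P[2])/2
print(ctr,np.linalg.norm(x),np.linalg.norm(y),np.degrees(np.arctan2(y[1],y[0])),np.degrees(np.arctan2(x[1],x[0])))
y/=np.linalg.norm(y);print("key",ctr-.07*y,"catch",ctr+.061*y)
a,b=ray(s,c((440,303)),.1)[:2],ray(s,c((475,255)),.1)[:2]
d=b-a;print("wing",a,b,np.linalg.norm(d),np.degrees(np.arctan2(d[1],d[0])))
# scene check, full-res crops of key
S=snapshot("scene")
c2=lambda p:(p[0]/3.2+150-.37,p[1]/3.2+130-.37)
for p in [(278,212),(545,110),(607,187),(332,296)]: print(ray(S,c2(p),.06).round(4))
for n,ss,f in[("top",s,(255,200)),("scene",S,(266,193))]:
    im=ss["color"][f[1]-25:f[1]+25,f[0]-30:f[0]+30,::-1]
    cv2.imwrite(f"pics/key_{n}.png",cv2.resize(im,None,fx=12,fy=12,interpolation=cv2.INTER_CUBIC))
E
```

```text
[[ 0.6554 -0.0066]
 [ 0.5629 -0.0375]
 [ 0.4822  0.1906]
 [ 0.5736  0.2252]]
[0.56852329 0.09292845] 0.09766425124895041 0.243905575123133 109.45868512848118 19.612965640797892
key [0.59184218 0.02692671] catch [0.54820254 0.15044425]
wing [0.57415191 0.0394754 ] [0.60872362 0.01455424] 0.0426176854176098 -35.78611309755348
[ 0.5725 -0.0366  0.06  ]
[0.4941 0.1933 0.06  ]
[0.5836 0.2238 0.06  ]
[ 0.6595 -0.0048  0.06  ]
```

View pics/key_top.png

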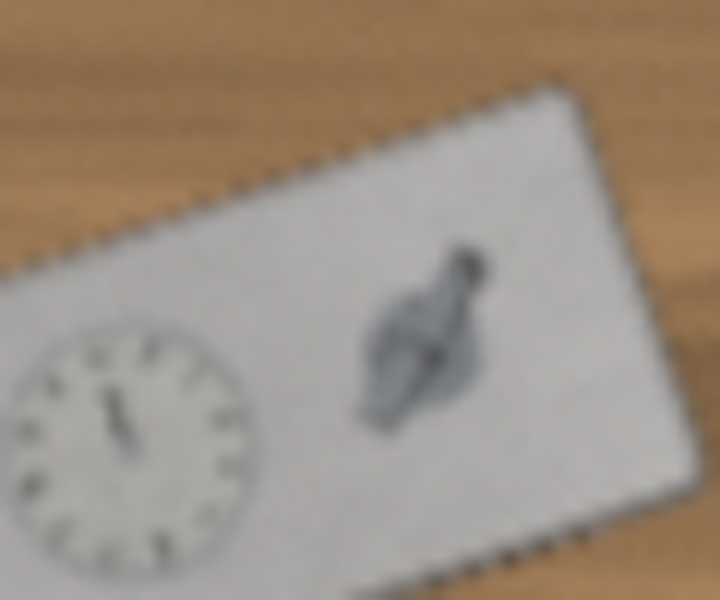

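View pics/key_scene.png

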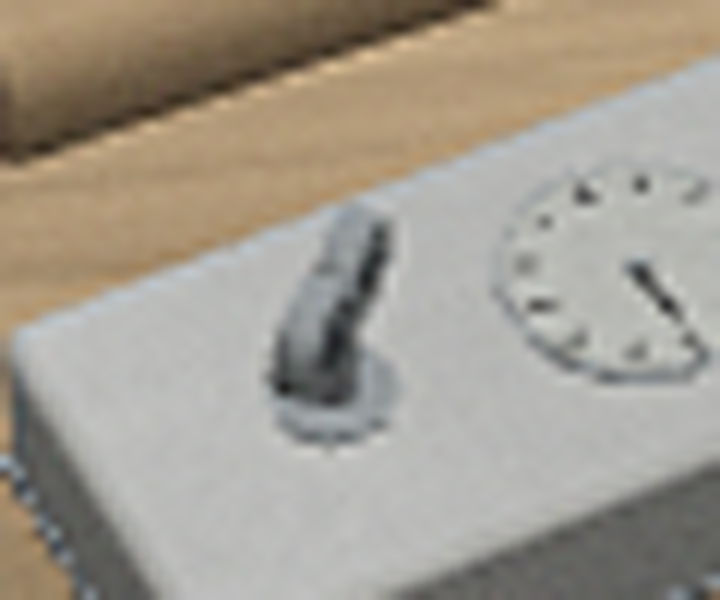

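```bash
python3 -m creep '[31,-26,0,0,0,0,31,-26,0,0,0,0,31,-26,0,0,0,0,31,-26,0,0,0,0,31,-26,0,0,0,0]' 88; python3 -m creep '[31,-26,0,0,0,0,31,-26,0,0,0,0,31,-26,0,0,0,0,31,-26,0,0,0,0,31,-26,0,0,0,0]'
cat > w.py <<'E'
import sys
from plant import *
from h import *
def psi(s): x=R.from_quat(s["eef_rot"]).as_matrix()[:,0]; return np.degrees(np.arctan2(x[1],x[0]))
if __name__=="__main__":
    s=get_state(); M=R.from_quat(s["eef_rot"]).as_matrix()
    print("t",round(s["clock"],2),"pos",s["tool_pos"].round(4),"psi",psi(s).round(2),"tilt z",M[:,2].round(3),"q7",s["q"][6].round(3),"F",s["contact_force"].round(1),"M",s["moment"].round(3),"op",round(s["opening"]*88.1,1))
    if len(sys.argv)>3:
        g=np.array([float(v) for v in sys.argv[1:4]]); print("tool-axes delta mm",(M.T@(g-s["tool_pos"])*1000).round(1))
        if len(sys.argv)>4: print("dpsi->wz",-(float(sys.argv[4])-psi(s)))
E
python3 w.py 0.592 0.028 0.2 144
```

```text
clock: 2.52
tool_pos: [0.2871, -0.4347, 0.2369]
eef_rot: [0.991, 0.135, -0.002, 0.005]
contact_force: [0.7, -0.7, -0.5]
opening: 0.999
clock: 2.93
tool_pos: [0.4047, -0.262, 0.2362]
eef_rot: [0.991, 0.134, -0.001, 0.006]
contact_force: [-0.1, 0.3, 0.1]
opening: 0.995
t 2.93 pos [ 0.4047 -0.262   0.2362] psi 15.39 tilt z [-0.    -0.012 -1.   ] q7 -0.965 F [-0.1  0.3  0.1] M [-0.024 -0.033  0.032] op 87.6
tool-axes delta mm [ 257.6 -230.3   32.7]
dpsi->wz -128.61045258424605
```

```bash
python3 -m creep '[30,-27,4,0,0,0,30,-27,4,0,0,0,30,-27,4,0,0,0,30,-27,4,0,0,0,30,-27,4,0,0,0]'; python3 -m creep '[30,-27,4,0,0,0,30,-27,4,0,0,0,20,-18,4,0,0,-7,0,0,0,0,0,-7,0,0,0,0,0,-7]';  python3 -m creep '[0,0,0,0,0,-7,0,0,0,0,0,-7,0,0,0,0,0,-7,0,0,0,0,0,-7,0,0,0,0,0,-7]'; python3 -m creep '[0,0,0,0,0,-7,0,0,0,0,0,-7,0,0,0,0,0,-7,0,0,0,0,0,-7,0,0,0,0,0,-7]'; python3 w.py 0.592 0.028 0.2 144
```

```text
clock: 3.35
tool_pos: [0.517, -0.0874, 0.216]
eef_rot: [0.991, 0.134, 0.002, 0.007]
contact_force: [-0.0, -0.8, 0.9]
opening: 0.998
clock: 3.77
tool_pos: [0.5816, 0.021, 0.2025]
eef_rot: [0.948, 0.32, 0.005, 0.005]
contact_force: [0.8, -1.5, -0.5]
opening: 0.997
clock: 4.18
tool_pos: [0.5829, 0.0252, 0.2025]
eef_rot: [0.804, 0.594, 0.004, 0.006]
contact_force: [0.2, 0.1, 0.4]
opening: 0.994
clock: 4.6
tool_pos: [0.5836, 0.0248, 0.2029]
eef_rot: [0.583, 0.813, 0.002, 0.008]
contact_force: [0.8, -0.5, 0.6]
opening: 1.002
t 4.6 pos [0.5836 0.0248 0.2029] psi 108.69 tilt z [ 0.015 -0.006 -1.   ] q7 -0.272 F [ 0.8 -0.5  0.6] M [-0.037 -0.071 -0.01 ] op 88.3
tool-axes delta mm [0.4 9.  3. ]
dpsi->wz -35.31068841435102
```

```bash
python3 -m creep '[0,9,0,0,0,-7,0,0,0,0,0,-7,0,0,0,0,0,-7,0,0,0,0,0,-7,0,0,0,0,0,-7]';python3 -m creep '[0,0,0,0,0,-3,0,0,0,0,0,0]'; python3 w.py 0.592 0.028 0.2 144;  python3 - <<'E'
from plant import *
from h import *
import cv2
s=snapshot("wrist");cv2.imwrite("pics/wrist2.png",cv2.resize(s["color"][:,:,::-1],(768,576)))
for t,z in [("key_grip",.089),("catch_grip",.074),("case",.06)]:
    for d in find_in(t,"wrist"): print(t,d["xy"],round(d["score"],2),ray(s,d["xy"],z).round(4))
E
```

```text
clock: 5.02
tool_pos: [0.5931, 0.0265, 0.2034]
eef_rot: [0.305, 0.952, -0.001, 0.009]
contact_force: [0.8, -0.2, -0.1]
opening: 0.996
clock: 5.18
tool_pos: [0.5933, 0.0259, 0.2031]
eef_rot: [0.277, 0.961, -0.001, 0.009]
contact_force: [-0.9, 0.4, 0.3]
opening: 1.002
t 5.18 pos [0.5933 0.0259 0.2031] psi 147.84 tilt z [ 0.016 -0.007 -1.   ] q7 0.288 F [-0.9  0.4  0.3] M [ 0.053 -0.144  0.048] op 88.3
tool-axes delta mm [2.3 1.1 3. ]
dpsi->wz 3.8382532822049313
catch_grip [347.0, 66.9] 0.93 [0.55   0.1515 0.074 ]
case [305.7, 107.8] 0.85 [0.5624 0.1059 0.06  ]
```

View pics/wrist2.png

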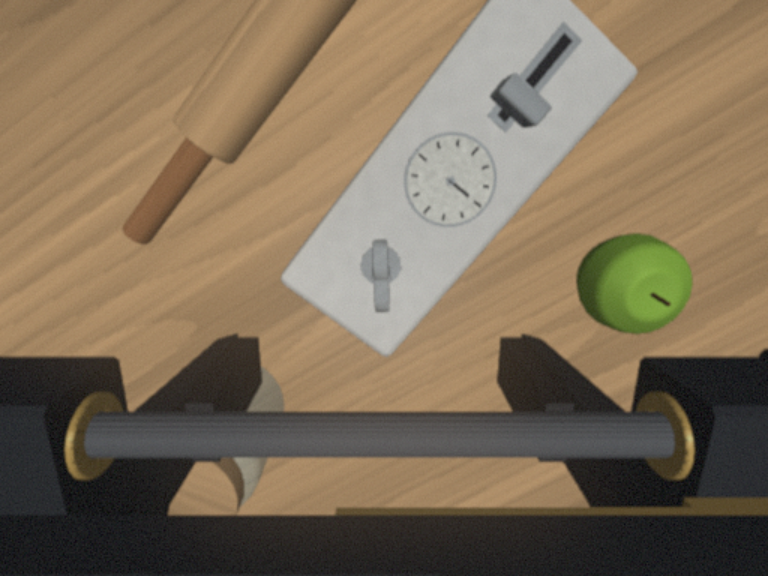

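The wing shows upright in the picture from (380,240) to (382,311), with the hub disc at (381,264). The case corners are at (283,279), (388,355) and (636,72).

```bash
python3 - <<'E'
from plant import *
from h import *
s=snapshot("wrist")
f=lambda u,v,z: ray(s,((u+.5)/1.5-.5,(v+.5)/1.5-.5),z)
a,b=f(380,242,.101),f(382,309,.101)
d=a-b; print("ends",a.round(4),b.round(4),"mid",((a+b)/2).round(4),np.linalg.norm(d),np.degrees(np.arctan2(d[1],d[0])))
print("hub",f(381,264,.062).round(4))
A,B,C=[f(*p,.058) for p in [(283,279),(388,355),(636,72)]]
print(A,B,C,np.linalg.norm(A-B),np.linalg.norm(B-C),(A+C)/2)
y=(C-B)/np.linalg.norm(C-B);x=(B-A)/np.linalg.norm(B-A);print(np.degrees(np.arctan2(y[1],y[0])),np.degrees(np.arctan2(x[1],x[0])))
print("key",(A+C)/2-.07*y,"catch",(A+C)/2+.061*y)
print("slot ends",f(500,121,.06),f(570,32,.06)) 
E
```

```text
ends [0.5726 0.04   0.101 ] [0.608 0.019 0.101] mid [0.5903 0.0295 0.101 ] 0.041178191697662285 149.36650525221313
hub [0.5924 0.0285 0.062 ]
[ 0.5657555  -0.03538735  0.058     ] [ 0.65424045 -0.00448652  0.058     ] [0.5746203  0.22366692 0.058     ] 0.09372537654738211 0.2416471825099518 [0.5701879  0.09413978 0.058     ]
109.23777732618437 19.25028941138995
key [0.59325215 0.02804863 0.058     ] catch [0.55008906 0.1517335  0.058     ]
slot ends [0.55492167 0.13994818 0.06      ] [0.53329342 0.19793533 0.06      ]
```

```bash
python3 -m creep '[2,1.5,20,0,1,0,0,0,25,0,0,0,0,0,20,0,0,0,0,0,10,0,0,0,0,0,0,0,0,0]'; python3 w.py 0.592 0.0285 0.07 147.5
```

```text
clock: 5.85
tool_pos: [0.5951, 0.0293, 0.1279]
eef_rot: [0.28, 0.96, 0.002, 0.003]
contact_force: [-0.3, -0.3, 1.1]
opening: 0.997
t 5.85 pos [0.5951 0.0293 0.1279] psi 147.48 tilt z [ 0.007  0.002 -1.   ] q7 0.21 F [-0.3 -0.3  1.1] M [-0.041 -0.11   0.06 ] op 87.8
tool-axes delta mm [ 2.5 -2.7 57.9]
dpsi->wz -0.01854365891020393
```

```bash
python3 -m creep '[2.5,-2.5,0,0,0,0,0,0,20,0,0,0,0,0,20,0,0,0,0,0,10,0,0,0,0,0,5,0,0,0]'; python3 w.py 0.592 0.0285 0.07 147.5;  python3 - <<'E'
from plant import *
import cv2
s=snapshot("wrist");cv2.imwrite("pics/wrist3.png",cv2.resize(s["color"][:,:,::-1],(768,576)))
E
```

```text
clock: 6.27
tool_pos: [0.5953, 0.03, 0.077]
eef_rot: [0.281, 0.96, 0.004, 0.008]
contact_force: [-0.1, 0.2, -0.6]
opening: 1.001
t 6.27 pos [0.5953 0.03   0.077 ] psi 147.38 tilt z [ 0.017  0.004 -1.   ] q7 0.138 F [-0.1  0.2 -0.6] M [-0.033 -0.07  -0.015] op 88.2
tool-axes delta mm [ 2.1 -3.1  6.9]
dpsi->wz -0.1242551842042019
```

View pics/wrist3.png

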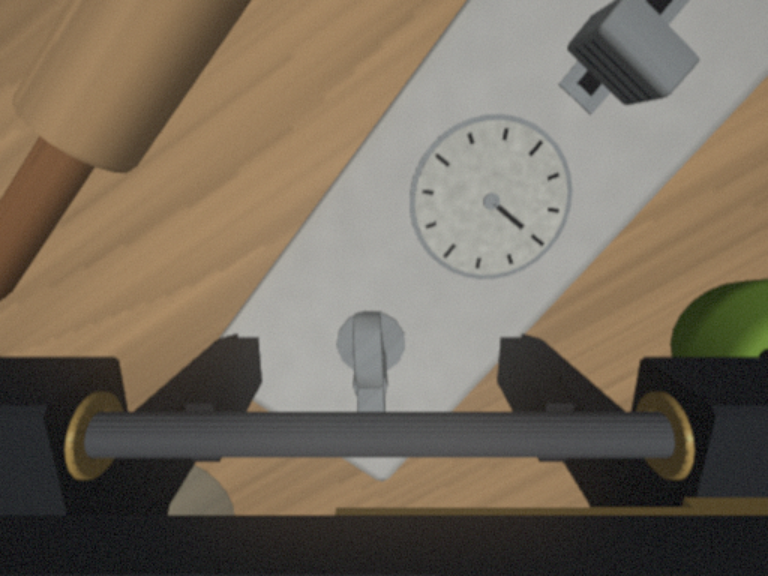

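```bash
python3 -m creep '[2,-3,4,0,1,0,1,-1,4,0,0,0,0,0,0,0,0,0]'; python3 w.py 0.592 0.0285 0.07 147.5
```

```text
clock: 6.57
tool_pos: [0.5913, 0.0285, 0.0701]
eef_rot: [0.281, 0.96, 0.007, -0.001]
contact_force: [0.2, -0.0, -0.4]
opening: 0.997
t 6.57 pos [0.5913 0.0285 0.0701] psi 147.38 tilt z [ 0.003  0.014 -1.   ] q7 0.149 F [ 0.2 -0.  -0.4] M [ 0.026 -0.147 -0.017] op 87.9
tool-axes delta mm [-0.6  0.4  0.1]
dpsi->wz -0.12084800567507159
```

```bash
python3 -m creep '[0,0,0,0,0,0,0,0,0,0,0,0,0,0,0,0,0,0,0,0,0,0,0,0,0,0,0,0,0,0]' 0 15; python3 w.py;python3 -m creep '[0,0,0,0,0,0,0,0,0,0,0,0,0,0,0,0,0,0]' 0 15; python3 w.py 0.592 0.0285 0.07 147.5
```

```text
clock: 6.98
tool_pos: [0.5924, 0.0284, 0.0719]
eef_rot: [0.281, 0.96, 0.008, 0.001]
contact_force: [-0.1, -0.0, 0.2]
opening: 0.644
t 6.98 pos [0.5924 0.0284 0.0719] psi 147.32 tilt z [ 0.006  0.015 -1.   ] q7 0.15 F [-0.1 -0.   0.2] M [-0.006 -0.128  0.068] op 56.7
clock: 7.23
tool_pos: [0.5926, 0.0286, 0.0722]
eef_rot: [0.281, 0.96, 0.008, 0.001]
contact_force: [-0.3, 0.5, -0.2]
opening: 0.42
t 7.23 pos [0.5926 0.0286 0.0722] psi 147.33 tilt z [ 0.006  0.015 -1.   ] q7 0.15 F [-0.3  0.5 -0.2] M [-0.043 -0.135 -0.027] op 37.0
tool-axes delta mm [ 0.4 -0.4  2.2]
dpsi->wz -0.16602480843357625
```

```bash
python3 -m creep '[0,0,1,0,0,0,0,0,1,0,0,0,0,0,0,0,0,0,0,0,0,0,0,0,0,0,0,0,0,0]' 0 15; python3 w.py;python3 -m creep '[0,0,0,0,0,0,0,0,0,0,0,0]' 0 60; python3 w.py 0.592 0.0285 0.07 147.5
```

```text
clock: 7.65
tool_pos: [0.5923, 0.0283, 0.0699]
eef_rot: [0.281, 0.96, 0.007, 0.001]
contact_force: [-1.3, -0.5, 1.8]
opening: 0.104
t 7.65 pos [0.5923 0.0283 0.0699] psi 147.35 tilt z [ 0.005  0.014 -1.   ] q7 0.148 F [-1.3 -0.5  1.8] M [-0.163 -0.071  0.091] op 9.2
clock: 7.82
tool_pos: [0.5923, 0.0283, 0.0699]
eef_rot: [0.281, 0.96, 0.007, 0.001]
contact_force: [0.0, 0.3, -0.8]
opening: 0.092
t 7.82 pos [0.5923 0.0283 0.0699] psi 147.4 tilt z [ 0.006  0.014 -1.   ] q7 0.148 F [ 0.   0.3 -0.8] M [-0.165 -0.118  0.123] op 8.1
tool-axes delta mm [ 0.4  0.  -0.1]
dpsi->wz -0.09635407994207412
```

```bash
python3 -m creep '[0,0,0,0,0,4,0,0,0,0,0,6,0,0,0,0,0,6,0,0,0,0,0,6,0,0,0,0,0,6]'; python3 w.py 0.592 0.0285 0.07
```

```text
clock: 8.23
tool_pos: [0.5931, 0.029, 0.0699]
eef_rot: [0.512, 0.859, 0.009, -0.001]
contact_force: [0.8, 0.4, -1.1]
opening: 0.096
t 8.23 pos [0.5931 0.029  0.0699] psi 118.4 tilt z [ 0.007  0.016 -1.   ] q7 -0.248 F [ 0.8  0.4 -1.1] M [-0.13  -0.137  0.174] op 8.5
tool-axes delta mm [ 0.1 -1.2 -0.1]
```

```bash
python3 -m creep '[0,-1,0,0,0,6,0,0,0,0,0,7,0,0,0,0,0,7,0,0,0,0,0,7,0,0,0,0,0,7]'; python3 w.py 0.592 0.0285 0.07;python3 -m creep '[0,0,0,0,0,7,0,0,0,0,0,7,0,0,0,0,0,7,0,0,0,0,0,7,0,0,0,0,0,7]'; python3 w.py 0.592 0.0285 0.07
```

```text
clock: 8.65
tool_pos: [0.5943, 0.0292, 0.0699]
eef_rot: [0.746, 0.665, 0.01, -0.003]
contact_force: [1.0, 1.2, -0.6]
opening: 0.093
t 8.65 pos [0.5943 0.0292 0.0699] psi 83.43 tilt z [ 0.012  0.017 -1.   ] q7 -0.691 F [ 1.   1.2 -0.6] M [-0.267 -0.161  0.218] op 8.2
tool-axes delta mm [-0.9 -2.2 -0.1]
clock: 9.07
tool_pos: [0.5954, 0.0287, 0.0699]
eef_rot: [0.915, 0.404, 0.01, -0.005]
contact_force: [0.7, -1.0, -1.8]
opening: 0.098
t 9.07 pos [0.5954 0.0287 0.0699] psi 47.62 tilt z [ 0.014  0.016 -1.   ] q7 -1.109 F [ 0.7 -1.  -1.8] M [-0.452 -0.004  0.152] op 8.7
tool-axes delta mm [-2.4 -2.4 -0.1]
```

```bash
python3 -m creep '[-1,-1,0,0,-0.7,6,-1,-1,0,0,0,7,0,0,0,0,0,7,0,0,0,0,0,7,0,0,0,0,0,7]'; python3 w.py 0.5925 0.0285 0.07
```

```text
clock: 9.48
tool_pos: [0.596, 0.0276, 0.0699]
eef_rot: [0.994, 0.11, 0.006, -0.002]
contact_force: [-0.3, -0.5, 0.0]
opening: 0.101
t 9.48 pos [0.596  0.0276 0.0699] psi 12.67 tilt z [ 0.012  0.006 -1.   ] q7 -1.501 F [-0.3 -0.5  0. ] M [-0.399  0.159  0.21 ] op 8.9
tool-axes delta mm [-3.2 -1.7 -0.1]
```

```bash
python3 -m creep '[-2,-1,0,0,-0.5,6,-2,-1,0,0,0,7,-1,0,0,0,0,7,0,0,0,0,0,7,0,0,0,0,0,7]'; python3 w.py 0.5925 0.0285 0.07; python3 -m creep '[0,0,0,0,0,7,0,0,0,0,0,6,0,0,0,0,0,0,0,0,0,0,0,0]'; python3 w.py 0.5925 0.0285 0.07
```

```text
clock: 9.9
tool_pos: [0.5959, 0.0263, 0.0699]
eef_rot: [0.981, -0.193, 0.006, -0.002]
contact_force: [-0.5, -0.8, 0.8]
opening: 0.093
t 9.9 pos [0.5959 0.0263 0.0699] psi -22.28 tilt z [ 0.013  0.001 -1.   ] q7 -1.883 F [-0.5 -0.8  0.8] M [-0.401  0.349  0.187] op 8.2
tool-axes delta mm [-4.  -0.7 -0.1]
clock: 10.23
tool_pos: [0.5956, 0.0259, 0.0699]
eef_rot: [0.952, -0.307, 0.006, -0.002]
contact_force: [-0.3, -1.4, 0.1]
opening: 0.097
t 10.23 pos [0.5956 0.0259 0.0699] psi -35.73 tilt z [ 0.013 -0.001 -1.   ] q7 -2.029 F [-0.3 -1.4  0.1] M [-0.23   0.197  0.041] op 8.5
tool-axes delta mm [-4.1 -0.3 -0.1]
```

```bash
python3 -m creep '[0,0,0,0,0,0,0,0,0,0,0,0,0,0,0,0,0,0,0,0,0,0,0,0,0,0,0,0,0,0]' 88; python3 -m creep '[0,0,0,0,0,0,0,0,0,0,0,0,0,0,0,0,0,0,0,0,0,0,0,0]'; python3 w.py 0.594 0.0271 0.07;  python3 - <<'E'
from plant import *
import cv2
s=snapshot("wrist");cv2.imwrite("pics/wrist4.png",cv2.resize(s["color"][:,:,::-1],(768,576)))
E
```

```text
clock: 10.65
tool_pos: [0.5958, 0.0276, 0.0697]
eef_rot: [0.953, -0.303, 0.006, -0.003]
contact_force: [-0.9, 0.1, 0.1]
opening: 0.449
clock: 10.98
tool_pos: [0.5959, 0.0278, 0.0696]
eef_rot: [0.953, -0.303, 0.006, -0.003]
contact_force: [0.3, 0.5, -0.1]
opening: 0.752
t 10.98 pos [0.5959 0.0278 0.0696] psi -35.23 tilt z [ 0.013  0.003 -1.   ] q7 -2.023 F [ 0.3  0.5 -0.1] M [0.051 0.064 0.012] op 66.3
tool-axes delta mm [-1.1  1.6 -0.4]
```

View pics/wrist4.png

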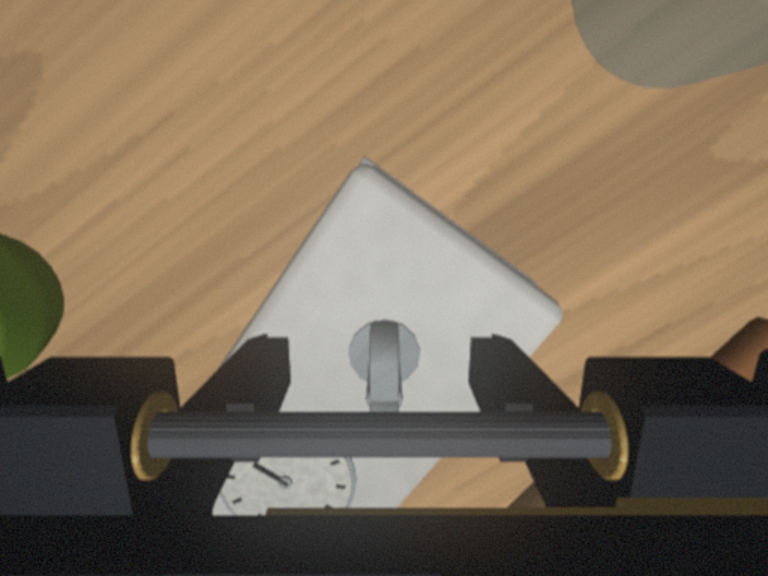

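The key stayed where I let it go: the wing is upright between the fingers at column 385 and the case is turned half round. Next I turn the open gripper back.

```bash
N='[0,0,0,0,0,0]'; python3 -m creep '[-1,1,0,0,0,-7,0,0,0,0,0,-7,0,0,0,0,0,-7,0,0,0,0,0,-7,0,0,0,0,0,-7]'; python3 -m creep '[0,0,0,0,0,-7,0,0,0,0,0,-7,0,0,0,0,0,-7,0,0,0,0,0,-7,0,0,0,0,0,-7]';python3 w.py 0.594 0.0271 0.07
```

```text
clock: 11.45
tool_pos: [0.5945, 0.0275, 0.0695]
eef_rot: [1.0, 0.006, 0.007, -0.001]
contact_force: [-0.5, -0.7, 0.1]
opening: 1.002
clock: 11.87
tool_pos: [0.5947, 0.0269, 0.0697]
eef_rot: [0.95, 0.313, 0.007, 0.002]
contact_force: [-0.5, 0.6, -0.5]
opening: 0.995
t 11.87 pos [0.5947 0.0269 0.0697] psi 36.48 tilt z [ 0.015  0.    -1.   ] q7 -1.245 F [-0.5  0.6 -0.5] M [-0.033 -0.027  0.04 ] op 87.6
tool-axes delta mm [-0.4 -0.6 -0.3]
```

```bash
python3 -m creep '[0,0,0,0,0,-7,0,0,0,0,0,-7,0,0,0,0,0,-7,0,0,0,0,0,-7,0,0,0,0,0,-7]'; python3 -m creep '[0,0,0,0,0,-7,0,0,0,0,0,-7,0,0,0,0,0,-7,0,0,0,0,0,-7,0,0,0,0,0,-7]';python3 w.py 0.594 0.0271 0.07 144
```

```text
clock: 12.28
tool_pos: [0.595, 0.0257, 0.0698]
eef_rot: [0.808, 0.59, 0.006, 0.005]
contact_force: [0.4, 0.1, -1.6]
opening: 1.001
clock: 12.7
tool_pos: [0.5952, 0.0239, 0.0699]
eef_rot: [0.587, 0.809, 0.003, 0.008]
contact_force: [-0.2, 0.2, -0.9]
opening: 0.996
t 12.7 pos [0.5952 0.0239 0.0699] psi 108.08 tilt z [ 0.016 -0.004 -1.   ] q7 -0.4 F [-0.2  0.2 -0.9] M [-0.037 -0.145  0.013] op 87.8
tool-axes delta mm [ 3.4 -0.1 -0.2]
dpsi->wz -35.923361579794474
```

```bash
python3 -m creep '[3,0,0,0,0,-7,0,0,0,0,0,-7,0,0,0,0,0,-7,0,0,0,0,0,-7,0,0,0,0,0,-7]'; python3 -m creep '[0,0,0,0.3,0.9,-1,0,0,0,0,0,0]';python3 w.py 0.594 0.0271 0.07 144.2
```

```text
clock: 13.12
tool_pos: [0.5944, 0.0246, 0.0696]
eef_rot: [0.31, 0.951, -0.001, 0.009]
contact_force: [-0.6, 0.0, -0.3]
opening: 0.994
clock: 13.28
tool_pos: [0.5941, 0.0235, 0.0693]
eef_rot: [0.299, 0.954, -0.002, 0.0]
contact_force: [0.2, -0.5, 0.2]
opening: 1.002
t 13.28 pos [0.5941 0.0235 0.0693] psi 145.18 tilt z [-0.001 -0.003 -1.   ] q7 0.118 F [ 0.2 -0.5  0.2] M [-0.001 -0.158 -0.008] op 88.3
tool-axes delta mm [ 2.2  2.9 -0.8]
dpsi->wz 0.9838147762509948
```

```bash
python3 -m creep '[2,3,-0.5,0,0,0.8,0.5,0.5,0,0,0,0,0,0,0,0,0,0,0,0,0,0,0,0,0,0,0,0,0,0]' 0 15;python3 w.py 0.594 0.0271 0.07 144.2
```

```text
clock: 13.7
tool_pos: [0.5939, 0.028, 0.0696]
eef_rot: [0.308, 0.951, -0.002, 0.001]
contact_force: [0.1, 0.2, 0.1]
opening: 0.645
t 13.7 pos [0.5939 0.028  0.0696] psi 144.09 tilt z [-0.    -0.004 -1.   ] q7 0.095 F [0.1 0.2 0.1] M [ 0.026 -0.089  0.024] op 56.9
tool-axes delta mm [-0.6 -0.6 -0.4]
dpsi->wz -0.10544190196642944
```

```bash
python3 -m creep '[-0.5,-0.5,0,0,0,0,0,0,0,0,0,0,0,0,0,0,0,0,0,0,0,0,0,0,0,0,0,0,0,0]';python3 -m creep '[0,0,0,0,0,0,0,0,0,0,0,0,0,0,0,0,0,0,0,0,0,0,0,0]';python3 w.py 0.594 0.0271 0.07 144.2; python3 -m creep '[0,0,0,0,0,0,0,0,0,0,0,0]' 0 60; python3 w.py
```

```text
clock: 14.12
tool_pos: [0.5939, 0.0273, 0.0698]
eef_rot: [0.308, 0.951, -0.002, 0.001]
contact_force: [-0.5, -0.1, -0.4]
opening: 0.266
clock: 14.45
tool_pos: [0.5938, 0.0271, 0.0698]
eef_rot: [0.308, 0.951, -0.002, 0.001]
contact_force: [-0.5, 0.1, -0.7]
opening: 0.101
t 14.45 pos [0.5938 0.0271 0.0698] psi 144.1 tilt z [ 0.    -0.005 -1.   ] q7 0.095 F [-0.5  0.1 -0.7] M [ 0.05  -0.133  0.009] op 8.9
tool-axes delta mm [-0.1  0.1 -0.2]
dpsi->wz -0.10470021777612715
clock: 14.62
tool_pos: [0.5939, 0.0272, 0.0698]
eef_rot: [0.308, 0.951, -0.002, 0.001]
contact_force: [0.4, -0.8, 0.2]
opening: 0.098
t 14.62 pos [0.5939 0.0272 0.0698] psi 144.14 tilt z [ 0.    -0.005 -1.   ] q7 0.096 F [ 0.4 -0.8  0.2] M [ 0.012 -0.157  0.131] op 8.6
```

Well centred. Second part turn: about 143° is expected to the stop.

```bash
for i in 1 ; do python3 -m creep '[0,0,0,0,0,4,0,0,0,0,0,6,0,0,0,0,0,7,0,0,0,0,0,7,0,0,0,0,0,7]'; python3 w.py 0.594 0.0271 0.07; done;  python3 -m creep '[0,0,0,0,0,7,0,0,0,0,0,7,0,0,0,0,0,7,0,0,0,0,0,7,0,0,0,0,0,7]'; python3 w.py 0.594 0.0271 0.07
```

```text
clock: 15.03
tool_pos: [0.5939, 0.0272, 0.0698]
eef_rot: [0.557, 0.831, -0.001, 0.001]
contact_force: [0.5, 0.0, -0.9]
opening: 0.089
t 15.03 pos [0.5939 0.0272 0.0698] psi 112.33 tilt z [ 0.001 -0.004 -1.   ] q7 -0.339 F [ 0.5  0.  -0.9] M [ 0.044 -0.036  0.221] op 7.8
tool-axes delta mm [-0.1  0.  -0.2]
clock: 15.45
tool_pos: [0.594, 0.0272, 0.0698]
eef_rot: [0.785, 0.619, -0.001, 0.002]
contact_force: [-0.3, -0.7, -1.4]
opening: 0.094
t 15.45 pos [0.594  0.0272 0.0698] psi 76.53 tilt z [ 0.001 -0.004 -1.   ] q7 -0.791 F [-0.3 -0.7 -1.4] M [-0.105 -0.028  0.258] op 8.3
tool-axes delta mm [-0.1  0.  -0.2]
```

```bash
python3 -m creep '[0,0,0,0,0,7,0,0,0,0,0,7,0,0,0,0,0,7,0,0,0,0,0,7,0,0,0,0,0,7]'; python3 w.py 0.594 0.0271 0.07
```

```text
clock: 15.87
tool_pos: [0.5941, 0.0271, 0.0698]
eef_rot: [0.937, 0.348, -0.0, 0.003]
contact_force: [-0.1, -1.1, -0.9]
opening: 0.094
t 15.87 pos [0.5941 0.0271 0.0698] psi 40.73 tilt z [ 0.002 -0.005 -1.   ] q7 -1.21 F [-0.1 -1.1 -0.9] M [-0.104  0.058  0.222] op 8.2
tool-axes delta mm [-0.1 -0.  -0.2]
```

```bash
python3 -m creep '[0,0,0,0,0,7,0,0,0,0,0,7,0,0,0,0,0,7,0,0,0,0,0,6]'; python3 w.py;python3 -m creep '[0,0,0,0,0,3,0,0,0,0,0,3]'; python3 w.py; python3 -m creep '[0,0,0,0,0,3]'; python3 w.py
```

```text
clock: 16.2
tool_pos: [0.5941, 0.0271, 0.0698]
eef_rot: [0.994, 0.113, 0.0, 0.003]
contact_force: [0.4, -1.4, -0.7]
opening: 0.097
t 16.2 pos [0.5941 0.0271 0.0698] psi 12.95 tilt z [ 0.002 -0.006 -1.   ] q7 -1.52 F [ 0.4 -1.4 -0.7] M [-0.069  0.059  0.276] op 8.5
clock: 16.37
tool_pos: [0.5941, 0.0271, 0.0698]
eef_rot: [0.998, 0.057, 0.001, 0.003]
contact_force: [-0.4, -0.8, -0.9]
opening: 0.098
t 16.37 pos [0.5941 0.0271 0.0698] psi 6.59 tilt z [ 0.002 -0.006 -1.   ] q7 -1.591 F [-0.4 -0.8 -0.9] M [-0.033  0.021  0.224] op 8.6
clock: 16.45
tool_pos: [0.5941, 0.0271, 0.0698]
eef_rot: [1.0, 0.03, 0.001, 0.003]
contact_force: [-0.4, -0.8, 0.5]
opening: 0.095
t 16.45 pos [0.5941 0.0271 0.0698] psi 3.48 tilt z [ 0.002 -0.007 -1.   ] q7 -1.625 F [-0.4 -0.8  0.5] M [-0.068  0.034  0.21 ] op 8.4
```

```bash
for i in 1; do python3 -m creep '[0,0,0,0,0,2]'>/dev/null; python3 w.py; python3 -m creep '[0,0,0,0,0,2]'>/dev/null; python3 w.py; python3 -m creep '[0,0,0,0,0,2]' >/dev/null; python3 w.py; done
```

```text
t 16.53 pos [0.5941 0.0271 0.0698] psi 1.38 tilt z [ 0.002 -0.007 -1.   ] q7 -1.648 F [-0.4 -0.1  0.1] M [-0.037  0.045  0.28 ] op 8.3
t 16.62 pos [0.5941 0.027  0.0698] psi -0.71 tilt z [ 0.002 -0.007 -1.   ] q7 -1.671 F [ 1.  -0.7 -0. ] M [-0.081  0.039  0.441] op 8.7
t 16.7 pos [0.5941 0.027  0.0698] psi -2.77 tilt z [ 0.002 -0.007 -1.   ] q7 -1.693 F [ 0.3 -1.4  1.3] M [-0.139  0.021  0.648] op 8.7
```

The moment jumped from 0.25 to 0.65 N m at psi of about 0°, and I had predicted the stop at about 1°. The key is on its stop, so I release it without turning back and check.

```bash
python3 -m creep '[0,0,0,0,0,0.5,0,0,0,0,0,0]'; python3 w.py; python3 -m creep '[0,0,0,0,0,0,0,0,0,0,0,0,0,0,0,0,0,0,0,0,0,0,0,0,0,0,0,0,0,0]' 88; python3 -m creep '[0,0,-10,0,0,0,0,0,-25,0,0,0,0,0,-35,0,0,0,0,0,-35,0,0,0,0,0,-25,0,0,0]'; python3 w.py 0.55 0.152 0.2;  python3 - <<'E'
from plant import *
from h import *
import cv2
s=snapshot("wrist");cv2.imwrite("pics/wrist5.png",cv2.resize(s["color"][:,:,::-1],(768,576)))
for t,z in [("key_grip",.089),("catch_grip",.074),("case",.06)]:
    for d in find_in(t,"wrist"): print(t,d["xy"],round(d["score"],2),ray(s,d["xy"],z).round(4))
s=snapshot("top");cv2.imwrite("pics/top5.png",cv2.resize(s["color"][:,:,::-1],(768,576)))
E
```

```text
clock: 16.87
tool_pos: [0.5941, 0.027, 0.0698]
eef_rot: [1.0, -0.028, 0.001, 0.004]
contact_force: [0.2, -1.2, 0.6]
opening: 0.099
t 16.87 pos [0.5941 0.027  0.0698] psi -3.23 tilt z [ 0.002 -0.008 -1.   ] q7 -1.699 F [ 0.2 -1.2  0.6] M [-0.149 -0.024  0.668] op 8.7
clock: 17.28
tool_pos: [0.5941, 0.0281, 0.0697]
eef_rot: [1.0, -0.03, 0.001, 0.003]
contact_force: [0.7, -0.3, 0.0]
opening: 0.457
clock: 17.7
tool_pos: [0.5893, 0.0289, 0.2003]
eef_rot: [1.0, -0.031, -0.007, 0.003]
contact_force: [-0.1, -0.1, 0.3]
opening: 0.831
t 17.7 pos [0.5893 0.0289 0.2003] psi -3.5 tilt z [-0.013 -0.006 -1.   ] q7 -1.707 F [-0.1 -0.1  0.3] M [-0.001 -0.01  -0.021] op 73.2
tool-axes delta mm [-4.670e+01 -1.205e+02  1.000e-01]
key_grip [250.6, 177.9] 0.74 [0.596  0.0299 0.089 ]
key_grip [205.1, 188.1] 0.56 [0.5889 0.0725 0.089 ]
catch_grip [133.9, 226.6] 0.8 [0.5488 0.1518 0.074 ]
case [209.3, 188.0] 0.74 [0.5806 0.0735 0.06  ]
```

View pics/wrist5.png

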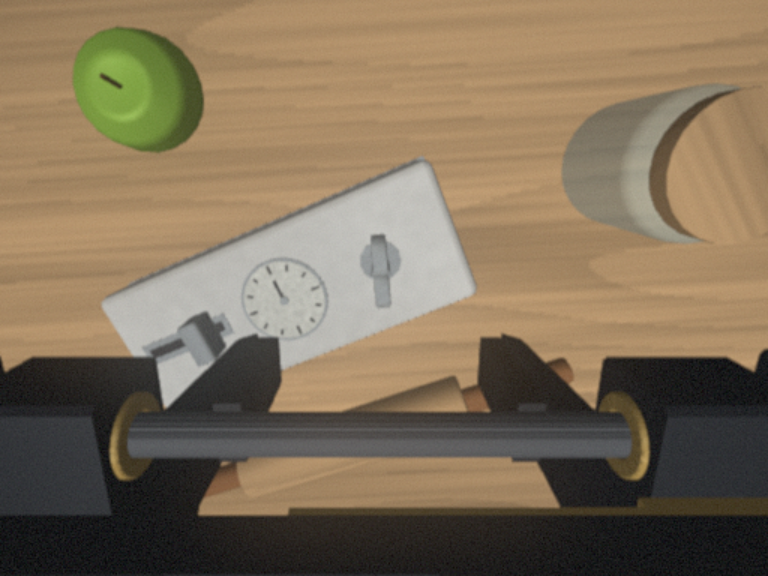

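The wing runs (378,236) to (383,306), about +0.5° world yaw, which matches the predicted stop of about 1°, so nothing was lost on release. Now the catch, at (203,338) in this picture.

```bash
python3 -m creep '[-12,-30,0,0.4,0.7,0,-12,-30,0,0,0,0,-12,-30,0,0,0,0,-10,-29,0,0,0,-7,0,0,0,0,0,-7]' 60; python3 -m creep '[0,0,0,0,0,-7,0,0,0,0,0,-2,0,0,0,0,0,0]'; python3 w.py 0.55 0.151 0.15 19.3
```

```text
clock: 18.37
tool_pos: [0.5443, 0.1505, 0.1897]
eef_rot: [0.996, 0.091, -0.008, 0.002]
contact_force: [0.1, -0.2, -0.7]
opening: 0.684
clock: 18.62
tool_pos: [0.5393, 0.1537, 0.1848]
eef_rot: [0.985, 0.172, -0.014, 0.001]
contact_force: [0.6, 1.1, -0.5]
opening: 0.683
t 18.62 pos [0.5393 0.1537 0.1848] psi 19.8 tilt z [-0.027 -0.007 -1.   ] q7 -1.618 F [ 0.6  1.1 -0.5] M [-0.006 -0.044 -0.028] op 60.2
tool-axes delta mm [10.1  6.3 34.6]
dpsi->wz 0.4976042090584407
```

```bash
python3 -m creep '[8,6,0,0,1.5,0,2,0,5,0,0,0,0,0,15,0,0,0,0,0,15,0,0,0,0,0,0,0,0,0]' 60; python3 w.py 0.55 0.151 0.12 19.3;  python3 - <<'E'
from plant import *
from h import *
import cv2
s=snapshot("wrist");cv2.imwrite("pics/wrist6.png",cv2.resize(s["color"][:,:,::-1],(768,576)))
for t,z in [("catch_grip",.074)]:
    for d in find_in(t,"wrist"): print(t,d["xy"],round(d["score"],2),ray(s,d["xy"],z).round(4))
E
```

```text
clock: 19.03
tool_pos: [0.5476, 0.1504, 0.1434]
eef_rot: [0.986, 0.169, -0.006, -0.0]
contact_force: [-0.3, 0.0, -0.4]
opening: 0.677
t 19.03 pos [0.5476 0.1504 0.1434] psi 19.41 tilt z [-0.011 -0.001 -1.   ] q7 -1.617 F [-0.3  0.  -0.4] M [-0.002  0.03   0.026] op 59.6
tool-axes delta mm [ 2.8  0.3 23.4]
dpsi->wz 0.1108758048115952
catch_grip [253.2, 197.7] 0.78 [0.5489 0.1511 0.074 ]
```

View pics/wrist6.png

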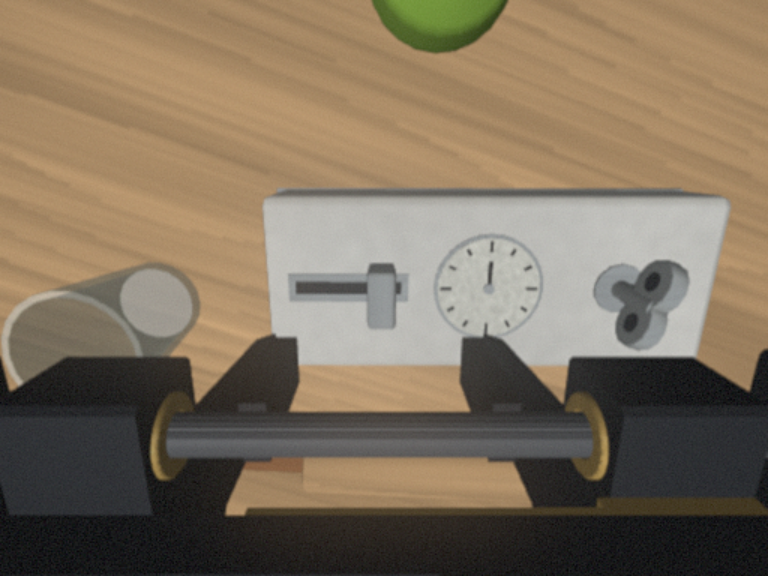

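```bash
python3 -m creep '[2,0,15,0,0.6,0,0,0,20,0,0,0,0,0,15,0,0,0,0,0,10,0,0,0,0,0,0,0,0,0]'; python3 w.py 0.55 0.151 0.067 19.3
```

```text
clock: 19.55
tool_pos: [0.5542, 0.1525, 0.0871]
eef_rot: [0.986, 0.167, 0.005, -0.002]
contact_force: [-0.3, 0.1, 0.1]
opening: 0.678
t 19.55 pos [0.5542 0.1525 0.0871] psi 19.26 tilt z [ 0.009  0.005 -1.   ] q7 -1.626 F [-0.3  0.1  0.1] M [-0.013 -0.004  0.026] op 59.7
tool-axes delta mm [-4.7  0.1 20. ]
dpsi->wz -0.044185211709201866
```

```bash
python3 -m creep '[-4,0,8,0,-0.5,0,0,0,8,0,0,0,0,0,3,0,0,0,0,0,0,0,0,0]'; python3 w.py 0.55 0.151 0.067 19.3
```

```text
clock: 19.88
tool_pos: [0.5516, 0.1516, 0.0684]
eef_rot: [0.986, 0.167, 0.002, -0.001]
contact_force: [-0.4, 0.8, 0.5]
opening: 0.681
t 19.88 pos [0.5516 0.1516 0.0684] psi 19.22 tilt z [ 0.003  0.003 -1.   ] q7 -1.628 F [-0.4  0.8  0.5] M [0.046 0.012 0.   ] op 60.0
tool-axes delta mm [-1.7  0.   1.4]
dpsi->wz -0.08126105664370087
```

```bash
python3 -m creep '[-1,0,1,0,0,0,0,0,0,0,0,0,0,0,0,0,0,0,0,0,0,0,0,0,0,0,0,0,0,0]' 0 10; python3 -m creep '[0,0,0,0,0,0,0,0,0,0,0,0,0,0,0,0,0,0]'; python3 w.py 0.55 0.151 0.067 19.3
```

```text
clock: 20.3
tool_pos: [0.5515, 0.1515, 0.0686]
eef_rot: [0.986, 0.167, 0.003, -0.001]
contact_force: [-0.1, -0.9, 0.0]
opening: 0.33
clock: 20.55
tool_pos: [0.5518, 0.1514, 0.069]
eef_rot: [0.986, 0.167, 0.003, -0.001]
contact_force: [-0.1, -1.3, -1.3]
opening: 0.16
t 20.55 pos [0.5518 0.1514 0.069 ] psi 19.2 tilt z [ 0.006  0.004 -1.   ] q7 -1.628 F [-0.1 -1.3 -1.3] M [-0.009  0.026  0.028] op 14.1
tool-axes delta mm [-1.9 -0.2  2. ]
dpsi->wz -0.09691263440961961
```

```bash
python3 -m creep '[0,-5,0,0,0,0,0,-8,0,0,0,0,0,-8,0,0,0,0,0,-6,0,0,0,0,0,-4,0,0,0,0]' 0 20; python3 w.py 0.5381 0.1869 0.069 19.3
```

```text
clock: 20.97
tool_pos: [0.5419, 0.1798, 0.069]
eef_rot: [0.986, 0.165, 0.004, 0.001]
contact_force: [1.2, -2.8, 0.3]
opening: 0.158
t 20.97 pos [0.5419 0.1798 0.069 ] psi 19.03 tilt z [ 0.007  0.    -1.   ] q7 -1.672 F [ 1.2 -2.8  0.3] M [-0.387 -0.152  0.117] op 13.9
tool-axes delta mm [-1.2 -8.  -0. ]
dpsi->wz -0.2696919992310214
```

```bash
python3 -m creep '[0,-4,0,0,0,0,0,-3,0,0,0,0]'; python3 w.py; python3 -m creep '[0,-3,0,0,0,0]'; python3 w.py;python3 -m creep '[0,-2,0,0,0,0]'; python3 w.py
```

```text
clock: 21.13
tool_pos: [0.5393, 0.1872, 0.069]
eef_rot: [0.986, 0.166, 0.004, 0.001]
contact_force: [4.1, -8.6, -0.3]
opening: 0.155
t 21.13 pos [0.5393 0.1872 0.069 ] psi 19.11 tilt z [ 0.007 -0.001 -1.   ] q7 -1.682 F [ 4.1 -8.6 -0.3] M [-1.789 -0.837  0.016] op 13.7
clock: 21.22
tool_pos: [0.5392, 0.1872, 0.069]
eef_rot: [0.986, 0.165, 0.004, 0.003]
contact_force: [4.9, -11.6, -1.3]
opening: 0.159
t 21.22 pos [0.5392 0.1872 0.069 ] psi 19.01 tilt z [ 0.009 -0.005 -1.   ] q7 -1.686 F [  4.9 -11.6  -1.3] M [-2.264 -1.036  0.077] op 14.0
clock: 21.3
tool_pos: [0.5393, 0.1871, 0.069]
eef_rot: [0.986, 0.164, 0.004, 0.005]
contact_force: [2.2, -4.2, -1.0]
opening: 0.153
t 21.3 pos [0.5393 0.1871 0.069 ] psi 18.92 tilt z [ 0.01  -0.008 -1.   ] q7 -1.689 F [ 2.2 -4.2 -1. ] M [-0.562 -0.307  0.09 ] op 13.5
```

The catch stopped after 38 mm of travel with the force rising to 12 N, so it is at the hard end. Release, rise and look.

```bash
python3 -m creep '[0,0,0,0,0,0,0,0,0,0,0,0,0,0,0,0,0,0,0,0,0,0,0,0,0,0,0,0,0,0]' 50; python3 w.py; python3 -m creep '[0,0,-10,0,0,0,0,0,-25,0,0,0,0,0,-35,0,0,0,0,0,-35,0,0,0,0,0,-15,0,0,0]'; python3 w.py;  python3 - <<'E'
from plant import *
from h import *
import cv2
s=snapshot("wrist");cv2.imwrite("pics/wrist7.png",cv2.resize(s["color"][:,:,::-1],(768,576)))
for d in find_in("catch_grip","wrist"): print(d["xy"],round(d["score"],2),ray(s,d["xy"],.074).round(4))
E
```

```text
clock: 21.72
tool_pos: [0.538, 0.1906, 0.069]
eef_rot: [0.986, 0.165, 0.004, 0.003]
contact_force: [1.0, -0.4, -0.9]
opening: 0.512
t 21.72 pos [0.538  0.1906 0.069 ] psi 19.02 tilt z [ 0.009 -0.005 -1.   ] q7 -1.691 F [ 1.  -0.4 -0.9] M [-0.02   0.06  -0.033] op 45.1
clock: 22.13
tool_pos: [0.5332, 0.192, 0.1914]
eef_rot: [0.986, 0.166, -0.002, 0.003]
contact_force: [-0.0, -0.5, 0.3]
opening: 0.565
t 22.13 pos [0.5332 0.192  0.1914] psi 19.15 tilt z [-0.002 -0.006 -1.   ] q7 -1.681 F [-0.  -0.5  0.3] M [-0.052 -0.051  0.029] op 49.8
[260.0, 180.6] 0.88 [0.539  0.1865 0.074 ]
```

View pics/wrist7.png

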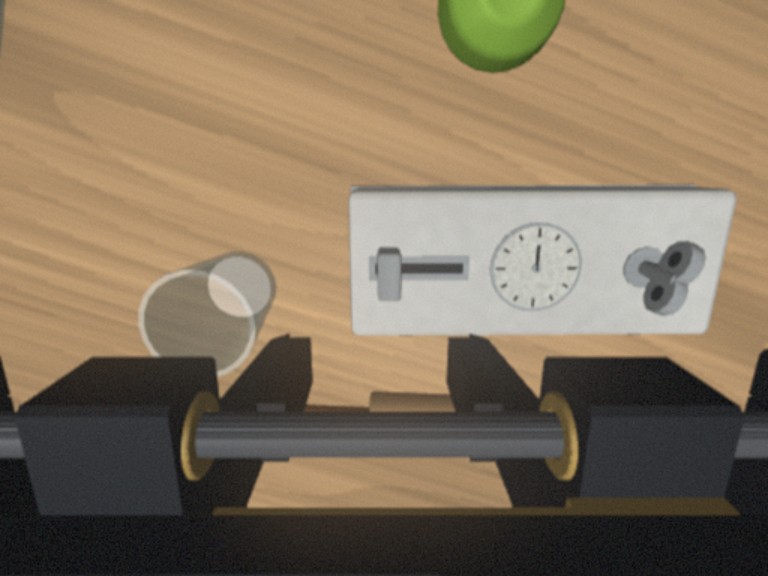

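The catch at (389,273) sits at the far end of its slot, and the tumbler, apple and case look untouched. Last check of the bystanders before handing in.

```bash
python3 - <<'E'
from plant import *
from h import *
import cv2
s=snapshot("scene");cv2.imwrite("pics/scene8.png",s["color"][:,:,::-1])
a=cv2.imread("pics/scene0.png")
for t in ["tumbler","apple","jar","rolling_pin"]:
    print(t,[(d["xy"],round(d["score"],2)) for d in find_in(t,"scene")[:1]])
print(get_state()["contact_force"].round(1)); print(finish_job())
E
```

```text
tumbler [([353.2, 159.2], 0.68)]
apple [([331.4, 240.1], 0.95)]
jar [([186.1, 224.5], 0.92)]
rolling_pin [([263.9, 162.9], 0.62)]
[-0.4  0.4 -0.5]
the job is handed in; nothing more can be done
None
```

View pics/scene8.png

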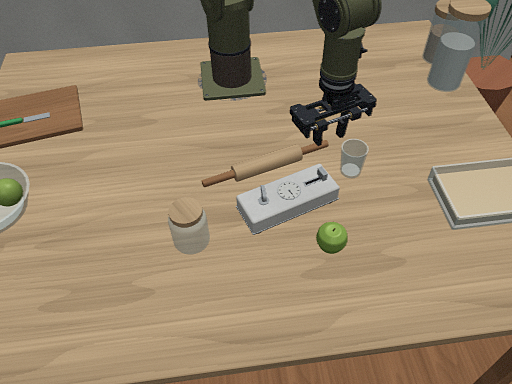

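The timer is wound to its stop and started, and I handed the job in at about 22 s of the 64 s allowed.

- **Winding:** I turned the key clockwise in two part turns, about 183° and then about 145°. At the end the moment jumped from 0.25 to 0.67 N m, at the angle where I had worked out the stop would be. A picture after I let go showed the wing at about 0.5° world yaw; the stop should be at about 1°, so no winding was lost.
- **Starting:** Only then did I slide the catch. It went 38 mm and came up against a hard end, with the force rising to about 12 N. The last wrist picture shows it at the far end of its slot.
- **Surroundings:** The networks found the tumbler, apple, jar and rolling pin within about 5 pixels of where they were at the start, which is their usual scatter. The final scene picture shows everything standing, and the gripper open and clear.

**Disagreement:** early on, the top and scene cameras put the case about 9 mm apart. I went by the wrist camera instead, and took the key's axis from the gripper's own positions as it turned the key.

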